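# Make up two tea settings from the round tray

## Task

Make up the two tea settings from the stock on the round tray. The sweet setting, on the red board, gets the tall plain blue glass on the light blue disc, the white sugar pot on the white disc and the sugar hammer lying along the grey strip; the plain setting, on the green board, gets the short brass-banded blue glass on the light blue disc and the yellow tea tin on the yellow square, each thing centred on its mark, with glasses, pot and tin upright. Do not knock a glass over, and leave the brass candle cup where it stands among them.

Things in the scene. Friction and masses are not known exactly. Their poses are not given: they have to be found in the camera images.
- glass_tall: tall plain cobalt blue drinking glass, no band, open top: 54 mm across (straight sides), 85 mm high, wall 4 mm, about 130 g, best gripped 20 to 25 mm below the rim; starts upright on the round tray. Origin: centre of the underside, z up.
- glass_short: short cobalt blue glass with a brass band and brass rim: 60 mm across (straight sides), 62 mm high, wall 4 mm, about 120 g; starts upright on the round tray. Origin: centre of the underside, z up.
- tea_tin: yellow square tea tin with a black lid (the lid does not come off): 50 x 50 mm (lid 52 x 52), 70 mm high in all, the yellow part 58 mm, about 120 g; starts upright on the round tray. Origin: centre of the underside; x and y square to its sides, z up.
- sugar_pot: round white ceramic sugar pot with a fixed lid and small knob: straight side 60 mm across from 8 to 42 mm high, 60 mm high over the knob, about 180 g; starts upright on the round tray. Origin: centre of the underside, z up.
- sugar_hammer: steel sugar hammer lying flat on the round tray, 130 mm long: round handle 13 mm thick, its axis 9 mm above the underside; head 18 x 44 x 18 mm (along, across, high) at the +x end, 18 mm ball at the -x end; about 110 g. Origin: underside, midway along its length (it balances 7 mm from there towards the head). x along the handle to the head, z up.
- board_red: red board left or right of the tray, fixed, 235 x 180 x 12 mm (x, y, z). Flat marks, centres in its frame: light blue disc 74 mm across at x -58, y -37 mm (tall glass); white disc 80 mm across at x +58, y -37 mm (sugar pot); grey strip 150 x 56 mm, long along x, at x 0, y +48 mm (hammer, head to either end). Origin: centre of the underside; top at z 12 mm.
- board_green: green board on the tray's other side, fixed, 210 x 130 x 12 mm (x, y, z). Flat marks, centres in its frame: light blue disc 80 mm across at x -50, y 0 mm (short glass); yellow square of 72 mm at x +50, y 0 mm (tea tin, any way round). Origin: centre of the underside; top at z 12 mm.
- candle_cup: small brass candle cup with a pale top, 44 mm across, 22 mm high, in the middle of the round tray; leave alone. The tray is 344 mm across, its surface 50 mm above the table, its brass rim 6 mm higher; the five stock things stand in a ring about 110 mm from the cup, 130 mm apart. Origin: centre of the underside, on the tray's surface.
Not all that is in view belongs to the job. What is shaped like the glass_short but turquoise is not meant. There is more than one size of the sugar_pot; the job needs the larger.

How it is judged:
By the outcome, as a careful person would: the job done as asked, in the order asked, and still so for the second after the job is handed in, with the robot touching nothing.
It also fails if it takes over 128 s, if anything falls off the work surface, if the arm or the gripper's body presses on something with over 40 N, if the wrist force passes 120 N, or if a joint passes its speed limit or range.

## Robot

A 6-joint arm with a two-finger parallel gripper is mounted at the origin on the work surface. World frame = base frame: x ahead of the robot, y to its left, z up, the work surface at z = 0. Lengths are in m, angles in rad, forces in N, time in s.
With the tool pointing down it reaches from about 0.4 to 0.825 m from the base axis. Payload 7 kg.
Tool frame: the origin (TCP) lies at the very end of the fingers, on their centre line; the grasp point (between the pads) lies 19 mm behind it; z points along the fingers, y is the line along which they close (so a half turn about z gives the same grasp; the last joint's range is limited). The gripper opens to 88 mm and grips with 3 to 60 N. Pads are 19 mm wide; open, the fingers measure 130 mm over their backs; the gripper's body (78 mm by 193 mm) begins 47 mm behind the grasp point.
Start: joints at [-0.963, 0.359, 0.012, 0, -1.224, -0.288], TCP at [0.212, -0.641, 0.227] pointing down, gripper open.
Joint ranges: [-3.07, 3.07], [-1.43, 2.12], [-1.02, 1.25], [-3.03, 1.67], [-3.05, -0], [-3.03, 3.03]. Speed limits (rad/s): [2.39, 2.39, 3.01, 3.14, 3.14, 3.14].

## Interface

Orientations are given as [roll, pitch, yaw] about the fixed x, y, z axes, in that order (R = Rz(yaw) Ry(pitch) Rx(roll)).
In Python, from station import arm gives the robot as it stands. The module is installed in compiled form; this text tells all that it offers.
- The arm moves only by the shell command python3 -m crank 'ROWS' [FORCE]. ROWS is JSON, a list of rows, each an object of numbers: "dx", "dy", "dz": the shift along the world's x, y, z in m; "twist": the turn about the world's z in degrees; "grip": the opening, from -1 (shut) to 1 (fully open). A call has exactly 5 rows; each row is the pose to reach, as a shift and turn from the pose commanded when the call began; what a row does not reach only later rows make up. A row lasts 1/12 s, in which the tool goes at most 41.7 mm and 7.16 degrees, less where a joint would pass 70% of its speed; a pose out of reach is approached as far as the arm can. A call with a gripper value outside its range is refused whole. The fingers move at their own pace and stop on an object; FORCE is the grip in N (left out, the last holds). Time passes only in rows, so rows that repeat a pose let the fingers close, or fill a call up. It gives the time, the measured TCP pose, the force, the opening and the grip force at its end, in the units of the state.
- arm.get_state(): the state, without advancing time (a new reading comes with each control period).
- arm.grab_frame(name): name is "side" or "top"; returns the picture (420x560x3 uint8, red, green, blue); there is no depth.
- arm.get_calibration(name): a dict with "fx", "fy", "cx", "cy" (pixels), "cam_to_world" (4x4, takes a point from camera to world coordinates). Camera axes: x right, y down, z forward; pixel columns grow to the right and rows downward; lengths in m; the calibration is good to about 2 mm. A picture is of the moment at which its call begins. get_calibration takes no time and is no camera call.
- arm.job_done(): hands the job in; it is judged then, once.
The state is a dict: "t": time; "q": joint angles; "qd": joint speeds; "joint_efforts": joint torques, N m; "eef_pos": TCP position; "ee_rot": TCP orientation; "force": force on the tool from outside, world axes, zero at the start; "moment": the same for the moment, N m; "width": finger opening in m; "gripper_force": force on a finger pad.
Only numpy, scipy, OpenCV 4.12 (cv2) and the standard library are available. Lean on these libraries where they do the work, as an engineer would, in place of code of your own. Each camera call takes 0.05 s, during which the arm holds its last target. There are 200 camera calls.

## Working session

There is one attempt and no reset: what is moved stays moved. The work goes in short steps, Python scripts to look and compute and a shell command to move; the robot and the scene stay as the last step left them, time stands still between calls to the robot, and variables do not carry over. Pictures are saved under pics/ and viewed, at most 14 in all, crops included, and the job is handed in when it is done.

```bash
mkdir -p pics
cat > h.py <<'E'
import numpy as np, cv2
from station import arm
def snap(n,f,crop=None,s=1):
    im=arm.grab_frame(n)[:,:,::-1]
    cv2.imwrite(f'pics/{f}_raw.png',im)
    if crop: x0,y0,x1,y1=crop; im=im[y0:y1,x0:x1]
    cv2.imwrite(f'pics/{f}.png',cv2.resize(im,None,fx=s,fy=s,interpolation=cv2.INTER_CUBIC))
def w(n,u,v,z):
    c=arm.get_calibration(n);T=np.array(c['cam_to_world'])
    d=T[:3,:3]@np.array([(u-c['cx'])/c['fx'],(v-c['cy'])/c['fy'],1]);o=T[:3,3]
    return (o+d*(z-o[2])/d[2]).round(4)
def px(n,p):
    c=arm.get_calibration(n);T=np.array(c['cam_to_world'])
    q=T[:3,:3].T@(np.array(p)-T[:3,3]);return (c['fx']*q[0]/q[2]+c['cx'],c['fy']*q[1]/q[2]+c['cy'])
E
python3 - <<'E'
from h import *
snap('top','t0',None,1.42);snap('side','s0',None,1.42)
for n in('top','side'):print(arm.get_calibration(n))
print(arm.get_state())
E
```

```text
{'fx': 388.8448142653309, 'fy': 388.8448142653309, 'cx': 282.48217435167004, 'cy': 202.85469380906738, 'cam_to_world': array([[ 0.00367297, -0.9984145 ,  0.05616943,  0.42522464],
       [-0.99899342, -0.00115234,  0.04484212, -0.0179377 ],
       [-0.04470629, -0.0562776 , -0.99741375,  0.82904063],
       [ 0.        ,  0.        ,  0.        ,  1.        ]])}
{'fx': 508.1321824101118, 'fy': 508.1321824101118, 'cx': 281.62844298002034, 'cy': 211.0100242683911, 'cam_to_world': array([[-0.93323022, -0.23800615,  0.26913646,  0.17416956],
       [-0.35906949,  0.64343787, -0.67605977,  0.78769733],
       [-0.01226621, -0.72755809, -0.68593641,  0.87850834],
       [ 0.        ,  0.        ,  0.        ,  1.        ]])}
{'t': 0.1, 'q': array([-9.62896681e-01,  3.59319788e-01,  1.11671909e-02, -2.95859494e-04,
       -1.22410574e+00, -2.88099920e-01]), 'qd': array([ 9.08955137e-04, -8.93229940e-04,  2.06615346e-03,  2.25484637e-03,
       -4.04702568e-05,  4.77370593e-04]), 'joint_efforts': array([-1.89163648e-04, -5.84160554e+01,  2.93754494e+01,  7.01556221e+00,
        1.01985218e-02, -5.14807482e-05]), 'eef_pos': array([ 0.2120405 , -0.64037739,  0.22572301]), 'ee_rot': array([ 3.14011186e+00, -1.48760081e-04, -2.82189355e+00]), 'force': array([-0.1912954 , -0.03083879,  0.03703171]), 'moment': array([-0.03525286, -0.06984668, -0.02773859]), 'gripper_force': 0.0, 'width': 0.08758410518829944}
```

View pics/t0.png

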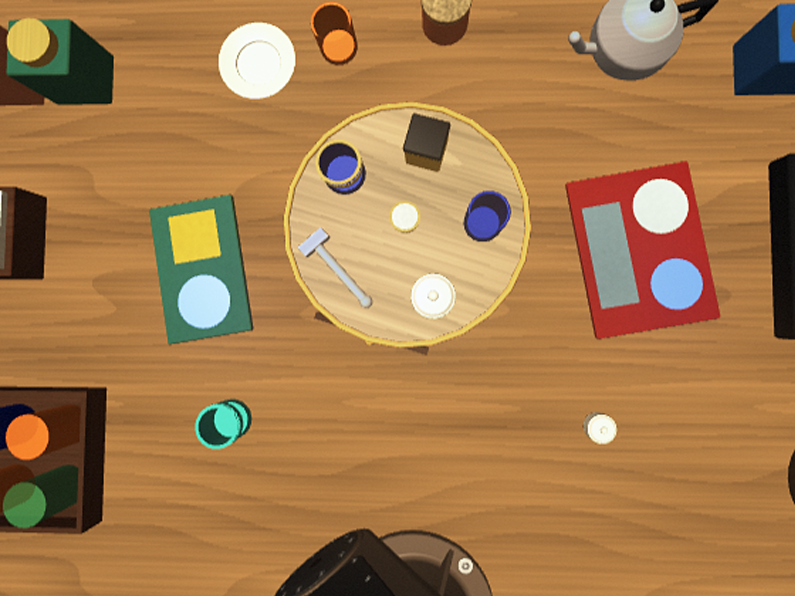

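View pics/s0.png

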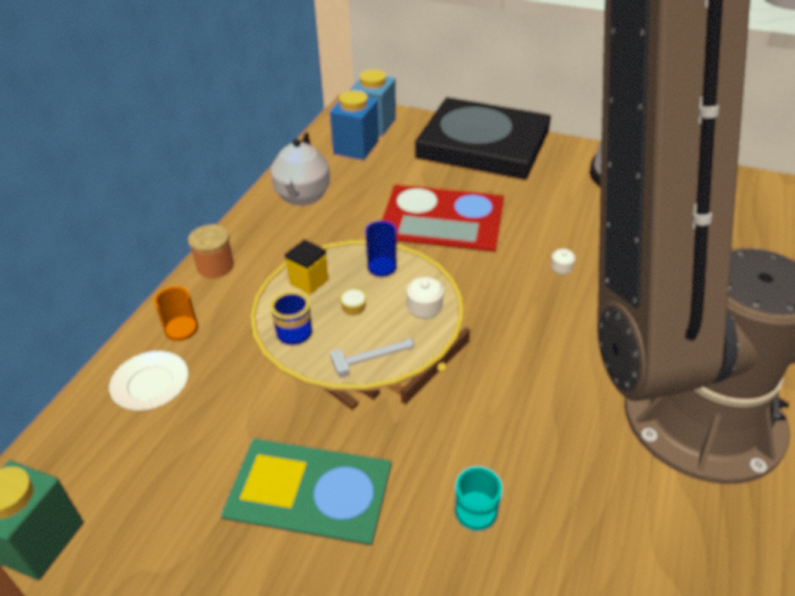

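The top view shows, on the tray, in pixels of the 1.42x picture:
- short banded glass at (341,167)
- tin at (427,140)
- tall plain glass at (488,216)
- large pot at (433,296)
- hammer from (314,242) to (366,300)
- candle cup at (404,217)

The green board is on the left and the red one on the right.

Look-alikes:
- **Blue glasses:** cobalt at (341,167) has the band and cobalt at (488,216) is plain and taller. The turquoise one at (222,424) is not meant.
- **Pots:** the one at (433,296) is larger. The one at (601,428) is smaller and off the tray, so not meant.

I'll confirm this in an enlarged crop and measure there.

Run:
```python
from h import *
im=cv2.imread('pics/t0_raw.png')
cv2.imwrite('pics/c0.png',cv2.resize(im[68:248,197:377],None,fx=3.3,fy=3.3,interpolation=cv2.INTER_CUBIC))
hsv=cv2.cvtColor(im,cv2.COLOR_BGR2HSV)
def blobs(name,lo,hi,roi,z):
    x0,y0,x1,y1=roi
    m=cv2.inRange(hsv[y0:y1,x0:x1],lo,hi)
    n,l,s,c=cv2.connectedComponentsWithStats(m)
    for i in range(1,n):
        if s[i,4]>150:
            cnt=np.argwhere(l==i)[:,::-1].astype(np.float32)
            P=np.array([w('top',u+x0,v+y0,z)[:2] for u,v in cnt],np.float32)
            r=cv2.minAreaRect(P)
            print(name,(c[i]+[x0,y0]).round(1),s[i,4],'centroid',P.mean(0).round(4),'rect',np.round(r[0],4),np.round(r[1],4),round(r[2],1))
R=(395,110,515,245);G=(100,130,182,248)
blobs('red blue',(95,60,120),(125,255,255),R,.012)
blobs('red white',(0,0,180),(179,50,255),R,.012)
blobs('red grey',(0,0,70),(179,60,175),R,.012)
blobs('board red',(0,0,0),(179,255,255),(0,0,1,1),.012)
blobs('green blue',(85,20,150),(125,255,255),G,.012)
blobs('green yel',(20,120,150),(35,255,255),G,.012)
blobs('green',(50,60,30),(88,255,255),G,.012)
```

```text
red blue [476.2 199.5] 1019 centroid [ 0.4786 -0.3808] rect [ 0.4785 -0.3809] [0.0719 0.0725] 62.6
red white [464.7 144.7] 1155 centroid [ 0.5928 -0.3603] rect [ 0.5924 -0.3598] [0.0769 0.0785] 45.0Traceback (most recent call last):
  File "<stdin>", line 18, in <module>
  File "<stdin>", line 12, in blobs
  File "h.py", line 9, in w
    c=arm.get_calibration(n);T=np.array(c['cam_to_world'])
ValueError: time passes only in moves, steps and waits
```

View pics/c0.png

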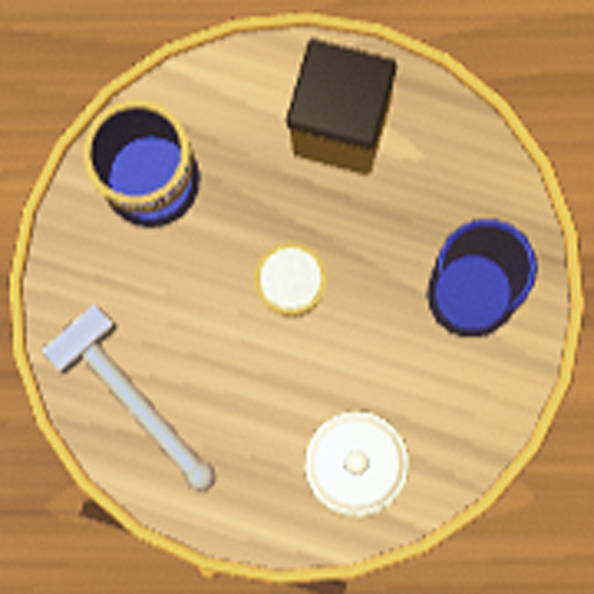

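The crop confirms it: the banded glass has its rim centre at crop (139,156), the plain tall one at (487,269), the tin lid centre is at (343,93), the large pot at (357,463), the hammer head at (80,339) with the ball at (201,476), and the cup at (291,280).

```bash
sed -i 's/^from station import arm/from station import arm\nimport functools\n@functools.lru_cache(None)\ndef cal(n): return arm.get_calibration(n)/; s/c=arm.get_calibration(n)/c=cal(n)/' h.py
python3 - <<'E'
from h import *
im=cv2.imread('pics/t0_raw.png')
hsv=cv2.cvtColor(im,cv2.COLOR_BGR2HSV)
def blobs(name,lo,hi,roi,z):
    x0,y0,x1,y1=roi
    m=cv2.inRange(hsv[y0:y1,x0:x1],lo,hi)
    n,l,s,c=cv2.connectedComponentsWithStats(m)
    for i in range(1,n):
        if s[i,4]>300:
            cnt=np.argwhere(l==i)[:,::-1]
            P=np.array([w('top',u+x0,v+y0,z)[:2] for u,v in cnt],np.float32)
            r=cv2.minAreaRect(P)
            print(name,s[i,4],'centroid',P.mean(0).round(4),'rect',np.round(r[0],4),np.round(r[1],4),round(r[2],1))
R=(398,112,508,240);G=(104,134,180,246)
blobs('red grey',(0,0,70),(179,60,175),R,.012)
blobs('red bd',(0,150,90),(8,255,255),R,.012)
blobs('green blue',(85,20,150),(125,255,255),G,.012)
blobs('green yel',(20,120,150),(35,255,255),G,.012)
blobs('green bd',(50,60,30),(88,255,255),G,.012)
def c(n,u,v,z): p=w('top',197+(u+.5)/3.3-.5,68+(v+.5)/3.3-.5,z);print(n,p);return p
cup=c('cup',291,280,.072);c('tray',296,297,.056)
P={'short':c('short',139,156,.112),'tall':c('tall',487,269,.135),'tallbase':c('tallbase',473.5,290.5,.05),'tin':c('tin',343,93,.12),'pot':c('pot',357,464,.085),'knob':c('knob',357,461,.11)}
a=c('head',80,339,.068);b=c('ball',201,477,.059)
d=a-b;print('hammer len',np.hypot(*d[:2]),'ang',np.degrees(np.arctan2(d[1],d[0])))
u=d/np.hypot(*d[:2]);P['ham']=b+u*.056
for k,p in P.items():print(k,p,np.hypot(*(p-cup)[:2]).round(3),np.hypot(*p[:2]).round(3),'bearing from cup',np.degrees(np.arctan2(*(p-cup)[1::-1])).round(0))
e=c('t1',312,39,.12)-c('t2',397,60,.12);print('tin edge',np.degrees(np.arctan2(e[1],e[0])))
e=c('t4',289,128,.12)-c('t3',376,146,.12);print('tin edge',np.degrees(np.arctan2(e[1],e[0])))
E
```

```text
red grey 1931 centroid [ 0.5204 -0.2869] rect [ 0.5209 -0.2868] [0.1498 0.0553] 10.1
red bd 5584 centroid [ 0.5262 -0.3347] rect [ 0.5288 -0.3323] [0.2343 0.1815] 10.2
green blue 1115 centroid [0.4517 0.3169] rect [0.4515 0.3174] [0.0814 0.0784] 1.3
green yel 1107 centroid [0.5501 0.3339] rect [0.55  0.334] [0.0728 0.0725] 9.9
green bd 3388 centroid [0.4989 0.3226] rect [0.5006 0.3239] [0.2073 0.1287] 9.9
cup [0.567  0.0118 0.072 ]
tray [0.5596 0.0094 0.056 ]
short [0.6313 0.0973 0.112 ]
tall [ 0.5607 -0.0971  0.135 ]
tallbase [ 0.5642 -0.0985  0.05  ]
tin [ 0.6638 -0.0189  0.12  ]
pot [ 0.4568 -0.0273  0.085 ]
knob [ 0.4574 -0.027   0.11  ]
head [0.5325 0.1389 0.068 ]
ball [0.4499 0.0662 0.059 ]
hammer len 0.1100365848252298 ang 41.35246795591667
short [0.6313 0.0973 0.112 ] 0.107 0.639 bearing from cup 53.0
tall [ 0.5607 -0.0971  0.135 ] 0.109 0.569 bearing from cup -93.0
tallbase [ 0.5642 -0.0985  0.05  ] 0.11 0.573 bearing from cup -91.0
tin [ 0.6638 -0.0189  0.12  ] 0.102 0.664 bearing from cup -18.0
pot [ 0.4568 -0.0273  0.085 ] 0.117 0.458 bearing from cup -160.0
knob [ 0.4574 -0.027   0.11  ] 0.116 0.458 bearing from cup -161.0
ham [0.49193693 0.1031986  0.06358029] 0.118 0.503 bearing from cup 129.0
t1 [ 0.695  -0.0014  0.12  ]
t2 [ 0.6823 -0.0492  0.12  ]
tin edge 75.12081912629985
t4 [0.6442 0.0114 0.12  ]
t3 [ 0.6334 -0.0374  0.12  ]
tin edge 77.52092819807234
```

```bash
A='[{"dx":0.018,"dy":0.027,"twist":-2},{"dx":0.036,"dy":0.054,"twist":-4},{"dx":0.054,"dy":0.081,"twist":-6},{"dx":0.072,"dy":0.108,"twist":-8},{"dx":0.088,"dy":0.136,"twist":-8.3}]'
python3 -m crank '[{"dx":0.018,"dy":0.027,"twist":-2,"grip":1},{"dx":0.036,"dy":0.054,"twist":-4,"grip":1},{"dx":0.054,"dy":0.081,"twist":-6,"grip":1},{"dx":0.072,"dy":0.108,"twist":-8,"grip":1},{"dx":0.088,"dy":0.136,"twist":-8.3,"grip":1}]' 20
```

```text
invalid input at $[0]: expected keys dx, dy, dz, twist, grip
```

```bash
python3 -m crank '[{"dx":0.018,"dy":0.027,"dz":0,"twist":-2,"grip":1},{"dx":0.036,"dy":0.054,"dz":0,"twist":-4,"grip":1},{"dx":0.054,"dy":0.081,"dz":0,"twist":-6,"grip":1},{"dx":0.072,"dy":0.108,"dz":0,"twist":-8,"grip":1},{"dx":0.088,"dy":0.136,"dz":0,"twist":-8.3,"grip":1}]' 20
python3 -m crank '[{"dx":0.018,"dy":0.027,"dz":0,"twist":0,"grip":1},{"dx":0.036,"dy":0.054,"dz":0,"twist":0,"grip":1},{"dx":0.054,"dy":0.081,"dz":0,"twist":0,"grip":1},{"dx":0.072,"dy":0.108,"dz":0,"twist":0,"grip":1},{"dx":0.088,"dy":0.136,"dz":0,"twist":0,"grip":1}]'
```

```text
t: 0.52
eef_pos: [0.3007, -0.5034, 0.226]
ee_rot: [3.141, -0.0, -2.969]
force: [0.6, 0.4, 0.3]
width: 0.0879
gripper_force: 0.0
t: 0.93
eef_pos: [0.3888, -0.3673, 0.2263]
ee_rot: [3.141, -0.0, -2.967]
force: [1.2, -1.0, 0.1]
width: 0.0878
gripper_force: 0.0
```

```bash
python3 -m crank '[{"dx":0.018,"dy":0.027,"dz":0,"twist":0,"grip":1},{"dx":0.036,"dy":0.054,"dz":0,"twist":0,"grip":1},{"dx":0.054,"dy":0.081,"dz":0,"twist":0,"grip":1},{"dx":0.072,"dy":0.108,"dz":0,"twist":0,"grip":1},{"dx":0.090,"dy":0.135,"dz":0,"twist":0,"grip":1}]'
python3 -m crank '[{"dx":0.018,"dy":0.030,"dz":0,"twist":0,"grip":1},{"dx":0.036,"dy":0.060,"dz":0,"twist":0,"grip":1},{"dx":0.054,"dy":0.090,"dz":0,"twist":0,"grip":1},{"dx":0.072,"dy":0.118,"dz":0,"twist":0,"grip":1},{"dx":0.083,"dy":0.134,"dz":0,"twist":0,"grip":1}]'
python3 -m crank '[{"dx":0,"dy":0,"dz":-0.01,"twist":0,"grip":1},{"dx":0,"dy":0,"dz":-0.03,"twist":0,"grip":1},{"dx":0,"dy":0,"dz":-0.05,"twist":0,"grip":1},{"dx":0,"dy":0,"dz":-0.065,"twist":0,"grip":1},{"dx":0,"dy":0,"dz":-0.07,"twist":0,"grip":1}]'
python3 - <<'E'
from h import *
snap('side','s1',(160,110,350,290),3.1)
E
```

```text
t: 1.35
eef_pos: [0.4786, -0.2322, 0.2265]
ee_rot: [3.141, -0.0, -2.967]
force: [0.5, -0.7, -0.3]
width: 0.0875
gripper_force: 0.0
t: 1.77
eef_pos: [0.5624, -0.0971, 0.2262]
ee_rot: [3.141, -0.0, -2.965]
force: [-0.5, -0.3, 0.2]
width: 0.0874
gripper_force: 0.0
t: 2.18
eef_pos: [0.5592, -0.0999, 0.1536]
ee_rot: [3.141, -0.004, -2.967]
force: [-0.9, 0.6, -0.5]
width: 0.0881
gripper_force: 0.0
```

View pics/s1.png

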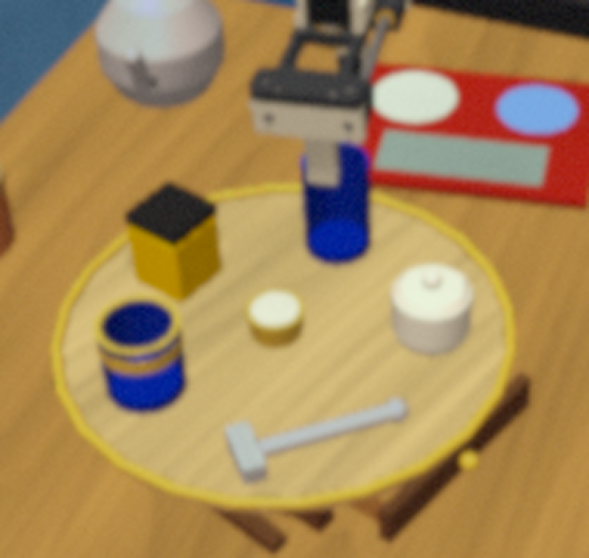

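The side view shows the fingers astride the tall glass rim at (337,160) in the crop. I'll check the offset by projecting the predicted outlines.

```bash
cat > proj.py <<'E'
from h import *
def cr(p): u,v=px('side',p);return ((u-160+.5)*3.1-.5,(v-110+.5)*3.1-.5)
def cyl(x,y,r,z0,z1):
    P=np.array([cr((x+r*np.cos(a),y+r*np.sin(a),z)) for a in np.linspace(0,6.283,60) for z in(z0,z1)])
    return np.r_[P.min(0),P.max(0)]
obs={'tall':[303,None,370,262],'short':[97,293,186,408],'pot':[391,None,472,352],'cup':[247,290,302,346]}
geo={'tall':(.027,.05,.135),'short':(.03,.05,.112),'pot':(.03,.058,.092),'cup':(.022,.05,.072)}
est={'tall':(.5625,-.098),'short':(.6313,.0973),'pot':(.457,-.0272),'cup':(.567,.0118)}
from scipy.optimize import least_squares
for k in obs:
    o=np.array([np.nan if a is None else a for a in obs[k]],float);m=~np.isnan(o)
    f=lambda p:(cyl(*p,*geo[k])-o)[m]
    r=least_squares(f,est[k],diff_step=1e-3)
    print(k,'pred',cyl(*est[k],*geo[k]).round(0),'fit',r.x.round(4),r.fun.round(1))
def pt(u,v,z):return w('side',160+(u+.5)/3.1-.5,110+(v+.5)/3.1-.5,z)
print('tin',np.mean([pt(u,v,.12) for u,v in[(170,184),(217,210),(174,242),(127,217)]],0))
print('ball',pt(398,408,.059))
c,s=np.cos(1.745),np.sin(1.745)
for d in(.044,.06):print('finger tip',[cr((.5592+c*d-s*e,-.0999+s*d+c*e,.1536)) for e in(-.0095,.0095)])
E
python3 proj.py
```

```text
tall pred [297. 135. 369. 263.] fit [ 0.5604 -0.0997] [-2.3  2.4 -0.1]
short pred [ 96. 292. 190. 412.] fit [0.6331 0.0962] [-2.1 -2.4  2.2  2.1]
pot pred [389. 261. 470. 349.] fit [ 0.4548 -0.0248] [-0.1  0.1 -0. ]
cup pred [245. 287. 305. 348.] fit [0.5668 0.0126] [-2.4 -2.7  2.5  2.5]
tin [ 0.657775 -0.0099    0.12    ]
ball [0.4474 0.0661 0.059 ]
finger tip [(np.float64(311.52905409360386), np.float64(170.50112088290723)), (np.float64(336.51103310037547), np.float64(173.30374915059258))]
finger tip [(np.float64(306.70410040561273), np.float64(183.75849830444236)), (np.float64(331.92054654273886), np.float64(186.62094752633445))]
```

```bash
python3 -m crank '[{"dx":0,"dy":0,"dz":-0.015,"twist":0,"grip":1},{"dx":0,"dy":0,"dz":-0.035,"twist":0,"grip":1},{"dx":0,"dy":0,"dz":-0.05,"twist":0,"grip":1},{"dx":0,"dy":0,"dz":-0.061,"twist":0,"grip":1},{"dx":0,"dy":0,"dz":-0.061,"twist":0,"grip":1}]'
for i in 1 2; do python3 -m crank '[{"dx":0,"dy":0,"dz":0,"twist":0,"grip":-1},{"dx":0,"dy":0,"dz":0,"twist":0,"grip":-1},{"dx":0,"dy":0,"dz":0,"twist":0,"grip":-1},{"dx":0,"dy":0,"dz":0,"twist":0,"grip":-1},{"dx":0,"dy":0,"dz":0,"twist":0,"grip":-1}]' 20; done
```

```text
t: 2.65
eef_pos: [0.5601, -0.1, 0.094]
ee_rot: [3.141, -0.003, -2.967]
force: [1.1, 0.3, -1.0]
width: 0.0876
gripper_force: 0.0
t: 3.07
eef_pos: [0.5616, -0.0997, 0.0963]
ee_rot: [-3.142, 0.001, -2.967]
force: [0.5, -0.0, -0.6]
width: 0.0599
gripper_force: 0.0
t: 3.48
eef_pos: [0.5615, -0.0997, 0.096]
ee_rot: [-3.142, 0.001, -2.966]
force: [-1.9, 1.6, 5.0]
width: 0.0529
gripper_force: 20.0
```

```bash
python3 -m crank '[{"dx":0,"dy":0,"dz":0.004,"twist":0,"grip":-1},{"dx":0,"dy":0,"dz":0.014,"twist":0,"grip":-1},{"dx":0,"dy":0,"dz":0.028,"twist":0,"grip":-1},{"dx":0,"dy":0,"dz":0.042,"twist":0,"grip":-1},{"dx":0,"dy":0,"dz":0.05,"twist":0,"grip":-1}]'
python3 -m crank '[{"dx":-0.003,"dy":-0.008,"dz":0,"twist":0,"grip":-1},{"dx":-0.008,"dy":-0.024,"dz":0,"twist":0,"grip":-1},{"dx":-0.014,"dy":-0.046,"dz":0,"twist":0,"grip":-1},{"dx":-0.022,"dy":-0.072,"dz":0,"twist":0,"grip":-1},{"dx":-0.03,"dy":-0.1,"dz":0,"twist":0,"grip":-1}]'
python3 -m crank '[{"dx":-0.008,"dy":-0.028,"dz":0,"twist":0,"grip":-1},{"dx":-0.016,"dy":-0.056,"dz":0,"twist":0,"grip":-1},{"dx":-0.024,"dy":-0.082,"dz":0,"twist":0,"grip":-1},{"dx":-0.032,"dy":-0.107,"dz":0,"twist":0,"grip":-1},{"dx":-0.039,"dy":-0.13,"dz":0,"twist":0,"grip":-1}]'
python3 -m crank '[{"dx":-0.006,"dy":-0.02,"dz":0,"twist":0,"grip":-1},{"dx":-0.01,"dy":-0.036,"dz":0,"twist":0,"grip":-1},{"dx":-0.013,"dy":-0.046,"dz":0,"twist":0,"grip":-1},{"dx":-0.014,"dy":-0.051,"dz":0,"twist":0,"grip":-1},{"dx":-0.014,"dy":-0.051,"dz":0,"twist":0,"grip":-1}]'
python3 - <<'E'
from h import *
snap('top','t1',(380,90,560,270),3.3)
E
```

```text
t: 3.9
eef_pos: [0.5617, -0.0999, 0.1475]
ee_rot: [-3.141, 0.001, -2.966]
force: [0.4, 0.2, -0.9]
width: 0.0526
gripper_force: 20.0
t: 4.32
eef_pos: [0.5302, -0.2006, 0.145]
ee_rot: [3.141, -0.001, -2.966]
force: [0.6, -0.3, -1.9]
width: 0.0529
gripper_force: 20.0
t: 4.73
eef_pos: [0.4906, -0.3314, 0.1449]
ee_rot: [3.141, -0.001, -2.967]
force: [0.3, 0.1, -1.3]
width: 0.0526
gripper_force: 20.0
t: 5.15
eef_pos: [0.4775, -0.3814, 0.145]
ee_rot: [3.141, -0.001, -2.968]
force: [0.5, 0.4, -1.6]
width: 0.0528
gripper_force: 20.0
```

View pics/t1.png

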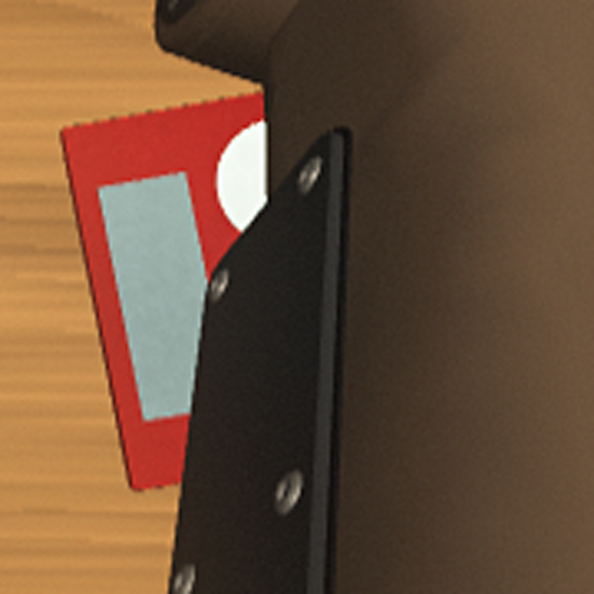

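The arm hides the disc from above, and the glass is held at the measured disc position, so I lower it and release.

```bash
python3 -m crank '[{"dx":0.0005,"dy":0.0005,"dz":-0.012,"twist":0,"grip":-1},{"dx":0.0005,"dy":0.0005,"dz":-0.032,"twist":0,"grip":-1},{"dx":0.001,"dy":0.0005,"dz":-0.055,"twist":0,"grip":-1},{"dx":0.001,"dy":0.0005,"dz":-0.072,"twist":0,"grip":-1},{"dx":0.001,"dy":0.0005,"dz":-0.081,"twist":0,"grip":-1}]'
python3 -m crank '[{"dx":0,"dy":0,"dz":-0.002,"twist":0,"grip":-1},{"dx":0,"dy":0,"dz":-0.004,"twist":0,"grip":-1},{"dx":0,"dy":0,"dz":-0.0055,"twist":0,"grip":-1},{"dx":0,"dy":0,"dz":-0.0055,"twist":0,"grip":-1},{"dx":0,"dy":0,"dz":-0.0055,"twist":0,"grip":-1}]'
```

```text
t: 5.62
eef_pos: [0.4785, -0.3786, 0.0624]
ee_rot: [3.14, -0.002, -2.966]
force: [0.4, 0.0, -1.8]
width: 0.0522
gripper_force: 20.0
t: 6.03
eef_pos: [0.4797, -0.3804, 0.06]
ee_rot: [-3.141, 0.001, -2.966]
force: [0.5, -0.6, -1.7]
width: 0.0524
gripper_force: 20.0
```

```bash
python3 -m crank '[{"dx":-0.001,"dy":0,"dz":-0.001,"twist":0,"grip":-1},{"dx":-0.001,"dy":0,"dz":-0.002,"twist":0,"grip":-1},{"dx":-0.001,"dy":0,"dz":-0.0025,"twist":0,"grip":-1},{"dx":-0.001,"dy":0,"dz":-0.0025,"twist":0,"grip":-1},{"dx":-0.001,"dy":0,"dz":-0.0025,"twist":0,"grip":-1}]'
python3 -m crank '[{"dx":0,"dy":0,"dz":0,"twist":0,"grip":0.5},{"dx":0,"dy":0,"dz":0,"twist":0,"grip":1},{"dx":0,"dy":0,"dz":0,"twist":0,"grip":1},{"dx":0,"dy":0,"dz":0,"twist":0,"grip":1},{"dx":0,"dy":0,"dz":0,"twist":0,"grip":1}]'
python3 -m crank '[{"dx":0,"dy":0,"dz":0.004,"twist":0,"grip":1},{"dx":0,"dy":0,"dz":0.024,"twist":0,"grip":1},{"dx":0,"dy":0,"dz":0.054,"twist":0,"grip":1},{"dx":0,"dy":0,"dz":0.084,"twist":0,"grip":1},{"dx":0,"dy":0,"dz":0.112,"twist":0,"grip":1}]'
```

```text
t: 6.45
eef_pos: [0.4784, -0.3805, 0.058]
ee_rot: [-3.141, 0.001, -2.966]
force: [-2.7, 2.1, 8.1]
width: 0.0524
gripper_force: 20.0
t: 6.87
eef_pos: [0.4781, -0.3803, 0.0564]
ee_rot: [3.142, -0.0, -2.967]
force: [0.1, -0.4, 0.6]
width: 0.0806
gripper_force: 0.0
t: 7.28
eef_pos: [0.4781, -0.3803, 0.1703]
ee_rot: [-3.141, -0.0, -2.966]
force: [0.7, -0.7, -0.4]
width: 0.0877
gripper_force: 0.0
```

```bash
python3 -m crank '[{"dx":-0.001,"dy":0.015,"dz":0,"twist":0,"grip":1},{"dx":-0.002,"dy":0.045,"dz":0,"twist":0,"grip":1},{"dx":-0.004,"dy":0.08,"dz":0,"twist":0,"grip":1},{"dx":-0.006,"dy":0.115,"dz":0,"twist":0,"grip":1},{"dx":-0.008,"dy":0.15,"dz":0,"twist":0,"grip":1}]'
python3 -m crank '[{"dx":-0.002,"dy":0.035,"dz":0,"twist":0,"grip":1},{"dx":-0.005,"dy":0.07,"dz":0,"twist":0,"grip":1},{"dx":-0.008,"dy":0.105,"dz":0,"twist":0,"grip":1},{"dx":-0.011,"dy":0.14,"dz":0,"twist":0,"grip":1},{"dx":-0.014,"dy":0.17,"dz":0,"twist":0,"grip":1}]'
python3 -m crank '[{"dx":0,"dy":0.02,"dz":0,"twist":0,"grip":1},{"dx":0,"dy":0.03,"dz":-0.01,"twist":0,"grip":1},{"dx":0,"dy":0.034,"dz":-0.03,"twist":0,"grip":1},{"dx":0,"dy":0.034,"dz":-0.04,"twist":0,"grip":1},{"dx":0,"dy":0.034,"dz":-0.045,"twist":0,"grip":1}]'
python3 - <<'E'
from h import *
snap('side','s2',(160,110,380,270),2.7)
im=cv2.imread('pics/s2_raw.png')
snap('top','t2',(380,90,560,270),3.3)
E
```

```text
t: 7.7
eef_pos: [0.4697, -0.229, 0.1686]
ee_rot: [-3.142, 0.0, -2.967]
force: [1.5, 1.2, 0.2]
width: 0.0878
gripper_force: 0.0
t: 8.12
eef_pos: [0.4557, -0.0583, 0.1689]
ee_rot: [3.141, 0.001, -2.966]
force: [1.1, -0.0, 0.4]
width: 0.0878
gripper_force: 0.0
t: 8.53
eef_pos: [0.4553, -0.0259, 0.1224]
ee_rot: [-3.142, -0.002, -2.966]
force: [-1.0, 0.1, 1.1]
width: 0.0873
gripper_force: 0.0
```

View pics/s2.png

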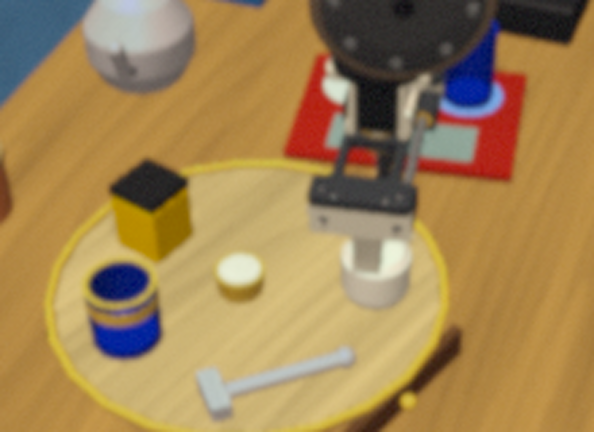

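View pics/t2.png

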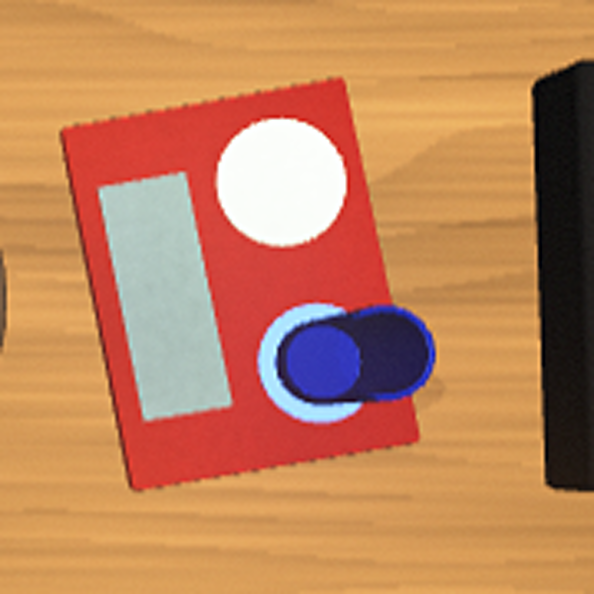

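The tall glass stands upright in the disc: base centre (320,362) against disc centre (318,363), about 1 mm off. The fingers are astride the pot at (377,270) in the side crop. I descend and grip it.

```bash
python3 -m crank '[{"dx":0,"dy":0,"dz":-0.015,"twist":0,"grip":1},{"dx":0,"dy":0,"dz":-0.035,"twist":0,"grip":1},{"dx":0,"dy":0,"dz":-0.05,"twist":0,"grip":1},{"dx":0,"dy":0,"dz":-0.06,"twist":0,"grip":1},{"dx":0,"dy":0,"dz":-0.061,"twist":0,"grip":1}]'
for i in 1 2; do python3 -m crank '[{"dx":0,"dy":0,"dz":0,"twist":0,"grip":-1},{"dx":0,"dy":0,"dz":0,"twist":0,"grip":-1},{"dx":0,"dy":0,"dz":0,"twist":0,"grip":-1},{"dx":0,"dy":0,"dz":0,"twist":0,"grip":-1},{"dx":0,"dy":0,"dz":0,"twist":0,"grip":-1}]' 25; done
```

```text
t: 9.05
eef_pos: [0.4556, -0.0268, 0.0617]
ee_rot: [-3.141, -0.002, -2.967]
force: [0.6, -0.2, 0.1]
width: 0.0876
gripper_force: 0.0
t: 9.47
eef_pos: [0.4566, -0.0262, 0.0632]
ee_rot: [3.141, 0.001, -2.967]
force: [-0.3, -3.4, 2.0]
width: 0.0598
gripper_force: 0.7
t: 9.88
eef_pos: [0.4566, -0.0261, 0.0632]
ee_rot: [-3.142, 0.001, -2.966]
force: [-1.8, 0.6, 6.0]
width: 0.0592
gripper_force: 25.0
```

```bash
python3 -m crank '[{"dx":0,"dy":0,"dz":0.004,"twist":0,"grip":-1},{"dx":0,"dy":0,"dz":0.016,"twist":0,"grip":-1},{"dx":0,"dy":0,"dz":0.032,"twist":0,"grip":-1},{"dx":0,"dy":0,"dz":0.05,"twist":0,"grip":-1},{"dx":0,"dy":0,"dz":0.06,"twist":0,"grip":-1}]'
python3 -m crank '[{"dx":0.004,"dy":-0.01,"dz":0,"twist":0,"grip":-1},{"dx":0.012,"dy":-0.03,"dz":0,"twist":0,"grip":-1},{"dx":0.022,"dy":-0.054,"dz":0,"twist":0,"grip":-1},{"dx":0.033,"dy":-0.081,"dz":0,"twist":0,"grip":-1},{"dx":0.044,"dy":-0.108,"dz":0,"twist":0,"grip":-1}]'
python3 -m crank '[{"dx":0.011,"dy":-0.027,"dz":0,"twist":0,"grip":-1},{"dx":0.022,"dy":-0.055,"dz":0,"twist":0,"grip":-1},{"dx":0.033,"dy":-0.082,"dz":0,"twist":0,"grip":-1},{"dx":0.044,"dy":-0.108,"dz":0,"twist":0,"grip":-1},{"dx":0.055,"dy":-0.135,"dz":0,"twist":0,"grip":-1}]'
python3 -m crank '[{"dx":0.01,"dy":-0.025,"dz":0,"twist":0,"grip":-1},{"dx":0.02,"dy":-0.05,"dz":0,"twist":0,"grip":-1},{"dx":0.029,"dy":-0.072,"dz":0,"twist":0,"grip":-1},{"dx":0.035,"dy":-0.087,"dz":0,"twist":0,"grip":-1},{"dx":0.037,"dy":-0.091,"dz":0,"twist":0,"grip":-1}]'
python3 -m crank '[{"dx":0,"dy":0,"dz":-0.012,"twist":0,"grip":-1},{"dx":0,"dy":0,"dz":-0.036,"twist":0,"grip":-1},{"dx":0,"dy":0,"dz":-0.062,"twist":0,"grip":-1},{"dx":0,"dy":0,"dz":-0.082,"twist":0,"grip":-1},{"dx":0,"dy":0,"dz":-0.092,"twist":0,"grip":-1}]'
python3 -m crank '[{"dx":0,"dy":0,"dz":-0.001,"twist":0,"grip":-1},{"dx":0,"dy":0,"dz":-0.002,"twist":0,"grip":-1},{"dx":0,"dy":0,"dz":-0.003,"twist":0,"grip":-1},{"dx":0,"dy":0,"dz":-0.003,"twist":0,"grip":-1},{"dx":0,"dy":0,"dz":-0.003,"twist":0,"grip":-1}]'
```

```text
t: 10.3
eef_pos: [0.4564, -0.0262, 0.1241]
ee_rot: [3.142, 0.001, -2.966]
force: [0.1, -0.1, -2.7]
width: 0.0595
gripper_force: 25.0
t: 10.72
eef_pos: [0.5002, -0.1351, 0.1226]
ee_rot: [3.141, -0.0, -2.966]
force: [0.9, 0.8, -1.3]
width: 0.059
gripper_force: 25.0
t: 11.13
eef_pos: [0.555, -0.2705, 0.1221]
ee_rot: [3.141, -0.001, -2.967]
force: [-0.6, -0.4, -2.8]
width: 0.0591
gripper_force: 25.0
t: 11.55
eef_pos: [0.5921, -0.3625, 0.1214]
ee_rot: [3.141, -0.001, -2.969]
force: [0.7, 1.1, -3.0]
width: 0.0589
gripper_force: 25.0
t: 11.97
eef_pos: [0.5896, -0.3582, 0.0266]
ee_rot: [3.138, -0.004, -2.967]
force: [-0.5, -0.6, -2.4]
width: 0.0589
gripper_force: 25.0
t: 12.38
eef_pos: [0.5929, -0.3604, 0.0288]
ee_rot: [-3.141, 0.002, -2.967]
force: [-0.3, -0.1, -2.3]
width: 0.059
gripper_force: 25.0
```

```bash
python3 -m crank '[{"dx":0,"dy":0,"dz":-0.001,"twist":0,"grip":-1},{"dx":0,"dy":0,"dz":-0.003,"twist":0,"grip":-1},{"dx":0,"dy":0,"dz":-0.004,"twist":0,"grip":-1},{"dx":0,"dy":0,"dz":-0.004,"twist":0,"grip":-1},{"dx":0,"dy":0,"dz":-0.004,"twist":0,"grip":-1}]'
python3 -m crank '[{"dx":0,"dy":0,"dz":0,"twist":0,"grip":0.5},{"dx":0,"dy":0,"dz":0,"twist":0,"grip":0.9},{"dx":0,"dy":0,"dz":0,"twist":0,"grip":0.9},{"dx":0,"dy":0,"dz":0,"twist":0,"grip":0.9},{"dx":0,"dy":0,"dz":0,"twist":0,"grip":0.9}]'
python3 -m crank '[{"dx":0,"dy":0,"dz":0.004,"twist":0,"grip":0.9},{"dx":0,"dy":0,"dz":0.024,"twist":0,"grip":0.9},{"dx":0,"dy":0,"dz":0.054,"twist":0,"grip":0.9},{"dx":0,"dy":0,"dz":0.09,"twist":0,"grip":0.9},{"dx":0,"dy":0,"dz":0.125,"twist":0,"grip":0.9}]'
```

```text
t: 12.8
eef_pos: [0.5927, -0.3605, 0.0252]
ee_rot: [-3.141, 0.001, -2.966]
force: [-1.8, 1.8, 8.1]
width: 0.059
gripper_force: 25.0
t: 13.22
eef_pos: [0.5921, -0.3603, 0.0234]
ee_rot: [3.141, -0.0, -2.967]
force: [-0.9, -0.6, -0.4]
width: 0.0821
gripper_force: 0.0
t: 13.63
eef_pos: [0.5917, -0.3602, 0.1498]
ee_rot: [3.141, -0.001, -2.967]
force: [0.2, -0.7, -0.1]
width: 0.0831
gripper_force: 0.0
```

```bash
python3 -m crank '[{"dx":-0.003,"dy":0.015,"dz":0,"twist":2,"grip":0.5},{"dx":-0.009,"dy":0.045,"dz":0,"twist":5,"grip":0},{"dx":-0.016,"dy":0.08,"dz":0,"twist":8,"grip":-0.32},{"dx":-0.022,"dy":0.115,"dz":0,"twist":12,"grip":-0.32},{"dx":-0.029,"dy":0.15,"dz":0,"twist":16,"grip":-0.32}]'
python3 -m crank '[{"dx":-0.006,"dy":0.035,"dz":0,"twist":4,"grip":-0.32},{"dx":-0.013,"dy":0.07,"dz":0,"twist":8,"grip":-0.32},{"dx":-0.02,"dy":0.105,"dz":0,"twist":12,"grip":-0.32},{"dx":-0.026,"dy":0.14,"dz":0,"twist":14,"grip":-0.32},{"dx":-0.033,"dy":0.175,"dz":0,"twist":15,"grip":-0.32}]'
python3 -m crank '[{"dx":-0.006,"dy":0.035,"dz":0,"twist":0,"grip":-0.32},{"dx":-0.013,"dy":0.07,"dz":0,"twist":0,"grip":-0.32},{"dx":-0.02,"dy":0.105,"dz":0,"twist":0,"grip":-0.32},{"dx":-0.025,"dy":0.13,"dz":-0.01,"twist":0,"grip":-0.32},{"dx":-0.028,"dy":0.1475,"dz":-0.02,"twist":0,"grip":-0.32}]'
python3 -m crank '[{"dx":0,"dy":0,"dz":-0.01,"twist":0,"grip":-0.32},{"dx":0,"dy":0,"dz":-0.03,"twist":0,"grip":-0.32},{"dx":0,"dy":0,"dz":-0.043,"twist":0,"grip":-0.32},{"dx":0,"dy":0,"dz":-0.045,"twist":0,"grip":-0.32},{"dx":0,"dy":0,"dz":-0.045,"twist":0,"grip":-0.32}]'
python3 - <<'E'
from h import *
snap('side','s3',(200,150,330,280),4.5)
snap('top','t3',(380,90,560,270),3.3)
E
```

```text
t: 14.05
eef_pos: [0.5627, -0.2092, 0.1488]
ee_rot: [-3.141, 0.0, -2.685]
force: [0.3, 1.4, 0.4]
width: 0.0552
gripper_force: 0.0
t: 14.47
eef_pos: [0.5298, -0.0337, 0.1491]
ee_rot: [-3.141, 0.001, -2.423]
force: [0.4, 0.4, -0.2]
width: 0.0304
gripper_force: 0.0
t: 14.88
eef_pos: [0.5022, 0.1149, 0.1295]
ee_rot: [-3.141, 0.003, -2.424]
force: [0.4, 0.3, -0.6]
width: 0.03
gripper_force: 0.0
t: 15.3
eef_pos: [0.5018, 0.1116, 0.083]
ee_rot: [3.141, -0.002, -2.426]
force: [0.2, 0.2, 0.3]
width: 0.03
gripper_force: 0.0
```

View pics/s3.png

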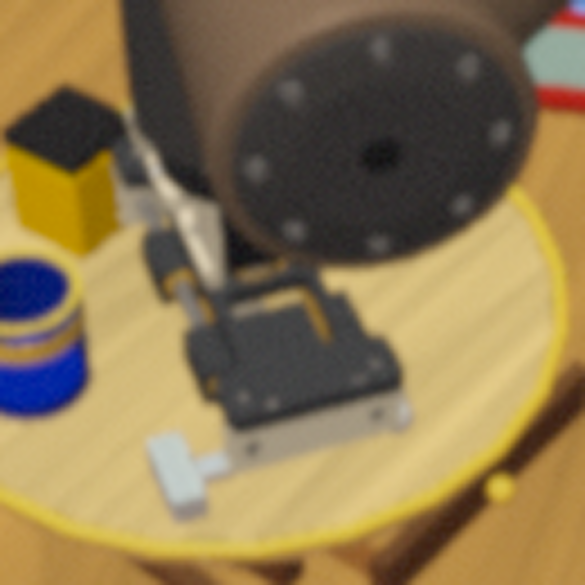

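View pics/t3.png

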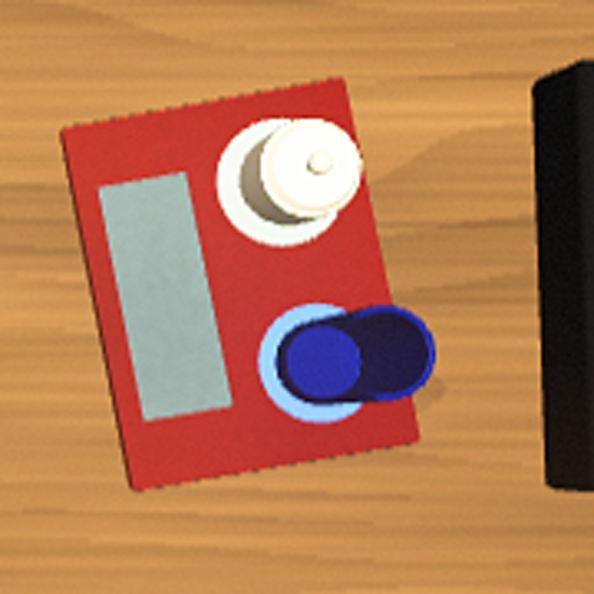

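Pot upright, shadow ring around its base inside the disc; knob at (320,162) (checked numerically below). Hammer: head at (178,475), handle runs under the gripper centre; descending.

```bash
python3 -c "
from h import *
print('knob',w('top',380+320.5/3.3-.5,90+162.5/3.3-.5,.072))"
python3 -m crank '[{"dx":0,"dy":0,"dz":-0.008,"twist":0,"grip":-0.32},{"dx":0,"dy":0,"dz":-0.018,"twist":0,"grip":-0.32},{"dx":0,"dy":0,"dz":-0.026,"twist":0,"grip":-0.32},{"dx":0,"dy":0,"dz":-0.03,"twist":0,"grip":-0.32},{"dx":0,"dy":0,"dz":-0.03,"twist":0,"grip":-0.32}]'
for i in 1 2; do python3 -m crank '[{"dx":0,"dy":0,"dz":0,"twist":0,"grip":-1},{"dx":0,"dy":0,"dz":0,"twist":0,"grip":-1},{"dx":0,"dy":0,"dz":0,"twist":0,"grip":-1},{"dx":0,"dy":0,"dz":0,"twist":0,"grip":-1},{"dx":0,"dy":0,"dz":0,"twist":0,"grip":-1}]' 40; done
```

```text
knob [ 0.592  -0.3579  0.072 ]
t: 15.82
eef_pos: [0.5014, 0.1117, 0.0522]
ee_rot: [3.141, -0.002, -2.426]
force: [0.5, -0.0, 0.4]
width: 0.0298
gripper_force: 0.0
t: 16.23
eef_pos: [0.5024, 0.1124, 0.0539]
ee_rot: [-3.142, 0.001, -2.426]
force: [0.2, 0.4, 0.9]
width: 0.012
gripper_force: 40.0
t: 16.65
eef_pos: [0.5024, 0.1124, 0.0538]
ee_rot: [-3.141, 0.001, -2.425]
force: [-0.5, 0.9, 3.1]
width: 0.0117
gripper_force: 40.0
```

```bash
python3 -m crank '[{"dx":0,"dy":0,"dz":0.005,"twist":0,"grip":-1},{"dx":0,"dy":0,"dz":0.018,"twist":0,"grip":-1},{"dx":0,"dy":0,"dz":0.035,"twist":0,"grip":-1},{"dx":0,"dy":0,"dz":0.05,"twist":0,"grip":-1},{"dx":0,"dy":0,"dz":0.06,"twist":0,"grip":-1}]'
python3 -m crank '[{"dx":0.001,"dy":-0.01,"dz":0,"twist":-1,"grip":-1},{"dx":0.002,"dy":-0.03,"dz":0,"twist":-3,"grip":-1},{"dx":0.005,"dy":-0.055,"dz":0,"twist":-6,"grip":-1},{"dx":0.007,"dy":-0.082,"dz":0,"twist":-9,"grip":-1},{"dx":0.009,"dy":-0.11,"dz":0,"twist":-12,"grip":-1}]'
python3 -m crank '[{"dx":0.002,"dy":-0.03,"dz":0,"twist":-3,"grip":-1},{"dx":0.005,"dy":-0.06,"dz":0,"twist":-6,"grip":-1},{"dx":0.008,"dy":-0.09,"dz":0,"twist":-9,"grip":-1},{"dx":0.011,"dy":-0.12,"dz":0,"twist":-12,"grip":-1},{"dx":0.013,"dy":-0.15,"dz":0,"twist":-15,"grip":-1}]'
python3 -m crank '[{"dx":0.003,"dy":-0.03,"dz":0,"twist":-2,"grip":-1},{"dx":0.006,"dy":-0.06,"dz":0,"twist":-3,"grip":-1},{"dx":0.009,"dy":-0.09,"dz":0,"twist":-4,"grip":-1},{"dx":0.011,"dy":-0.12,"dz":0,"twist":-4,"grip":-1},{"dx":0.0115,"dy":-0.1365,"dz":0,"twist":-4,"grip":-1}]'
python3 -m crank '[{"dx":0,"dy":0,"dz":-0.005,"twist":0,"grip":-1},{"dx":0,"dy":0,"dz":-0.02,"twist":0,"grip":-1},{"dx":0,"dy":0,"dz":-0.04,"twist":0,"grip":-1},{"dx":0,"dy":0,"dz":-0.05,"twist":0,"grip":-1},{"dx":0,"dy":0,"dz":-0.05,"twist":0,"grip":-1}]'
python3 - <<'E'
from h import *
snap('side','s4',(250,90,400,220),4.5)
E
```

```text
t: 17.07
eef_pos: [0.5023, 0.1122, 0.1149]
ee_rot: [-3.141, 0.001, -2.426]
force: [0.8, 0.3, -1.9]
width: 0.0116
gripper_force: 40.0
t: 17.48
eef_pos: [0.5104, 0.0008, 0.1128]
ee_rot: [3.141, -0.001, -2.638]
force: [1.1, 0.7, -1.6]
width: 0.0116
gripper_force: 40.0
t: 17.9
eef_pos: [0.5233, -0.1497, 0.1127]
ee_rot: [3.141, -0.001, -2.9]
force: [0.4, -0.3, -1.9]
width: 0.0119
gripper_force: 40.0
t: 18.32
eef_pos: [0.5347, -0.2873, 0.1123]
ee_rot: [3.141, -0.002, -2.969]
force: [0.4, 0.4, -1.8]
width: 0.0116
gripper_force: 40.0
t: 18.73
eef_pos: [0.5331, -0.2836, 0.0603]
ee_rot: [3.139, -0.005, -2.968]
force: [-0.4, 0.7, -1.5]
width: 0.0116
gripper_force: 40.0
```

View pics/s4.png

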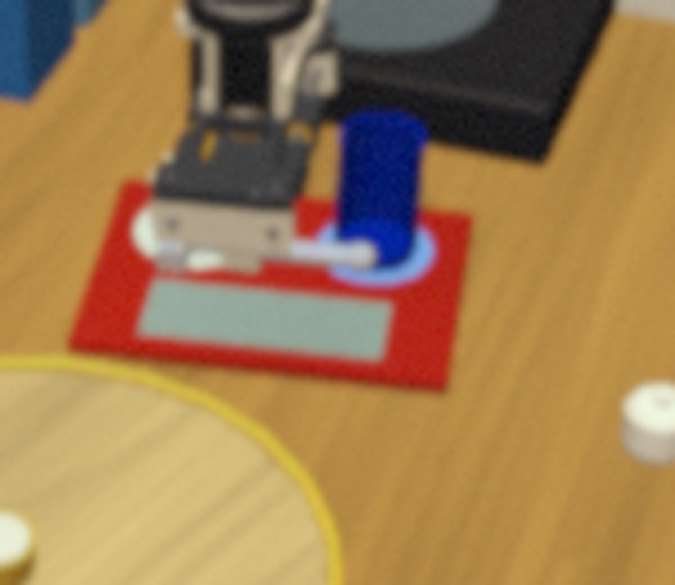

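The hammer is held level above the strip (image parallax), with the body edge at x≈305 clear of the glass at 340. I continue down slowly.

```bash
python3 -m crank '[{"dx":0,"dy":0,"dz":-0.008,"twist":0,"grip":-1},{"dx":0,"dy":0,"dz":-0.018,"twist":0,"grip":-1},{"dx":0,"dy":0,"dz":-0.028,"twist":0,"grip":-1},{"dx":0,"dy":0,"dz":-0.036,"twist":0,"grip":-1},{"dx":0,"dy":0,"dz":-0.04,"twist":0,"grip":-1}]'
python3 -m crank '[{"dx":0,"dy":0,"dz":-0.001,"twist":0,"grip":-1},{"dx":0,"dy":0,"dz":-0.002,"twist":0,"grip":-1},{"dx":0,"dy":0,"dz":-0.003,"twist":0,"grip":-1},{"dx":0,"dy":0,"dz":-0.003,"twist":0,"grip":-1},{"dx":0,"dy":0,"dz":-0.003,"twist":0,"grip":-1}]'
```

```text
t: 19.2
eef_pos: [0.535, -0.284, 0.022]
ee_rot: [3.141, -0.001, -2.967]
force: [-0.9, -0.3, -1.4]
width: 0.0118
gripper_force: 40.0
t: 19.62
eef_pos: [0.5359, -0.2843, 0.0209]
ee_rot: [-3.141, 0.001, -2.967]
force: [0.1, -0.3, -0.2]
width: 0.0115
gripper_force: 40.0
```

```bash
python3 -m crank '[{"dx":0,"dy":0,"dz":-0.002,"twist":0,"grip":-1},{"dx":0,"dy":0,"dz":-0.003,"twist":0,"grip":-1},{"dx":0,"dy":0,"dz":-0.0045,"twist":0,"grip":-1},{"dx":0,"dy":0,"dz":-0.0045,"twist":0,"grip":-1},{"dx":0,"dy":0,"dz":-0.0045,"twist":0,"grip":-1}]'
python3 -m crank '[{"dx":0,"dy":0,"dz":0,"twist":0,"grip":-0.6},{"dx":0,"dy":0,"dz":0,"twist":0,"grip":-0.32},{"dx":0,"dy":0,"dz":0,"twist":0,"grip":-0.32},{"dx":0,"dy":0,"dz":0,"twist":0,"grip":-0.32},{"dx":0,"dy":0,"dz":0,"twist":0,"grip":-0.32}]' 20
python3 -m crank '[{"dx":0,"dy":0,"dz":0.005,"twist":0,"grip":-0.32},{"dx":0,"dy":0,"dz":0.025,"twist":0,"grip":-0.32},{"dx":0,"dy":0,"dz":0.055,"twist":0,"grip":-0.32},{"dx":0,"dy":0,"dz":0.09,"twist":0,"grip":-0.32},{"dx":0,"dy":0,"dz":0.125,"twist":0,"grip":-0.32}]'
```

```text
t: 20.03
eef_pos: [0.5357, -0.2843, 0.016]
ee_rot: [3.142, -0.0, -2.967]
force: [0.6, -0.0, -0.7]
width: 0.0117
gripper_force: 40.0
t: 20.45
eef_pos: [0.5357, -0.2843, 0.0161]
ee_rot: [-3.142, 0.0, -2.967]
force: [-0.1, -0.1, -1.3]
width: 0.0292
gripper_force: 0.0
t: 20.87
eef_pos: [0.5351, -0.2842, 0.1425]
ee_rot: [3.141, -0.001, -2.967]
force: [0.7, -0.5, -0.5]
width: 0.0303
gripper_force: 0.0
```

```bash
python3 -m crank '[{"dx":0.003,"dy":0.012,"dz":0.01,"twist":0,"grip":0},{"dx":0.009,"dy":0.036,"dz":0.025,"twist":0,"grip":0.5},{"dx":0.017,"dy":0.068,"dz":0.03,"twist":0,"grip":1},{"dx":0.025,"dy":0.1,"dz":0.03,"twist":0,"grip":1},{"dx":0.033,"dy":0.132,"dz":0.03,"twist":0,"grip":1}]'
python3 -m crank '[{"dx":0.009,"dy":0.034,"dz":0,"twist":0,"grip":1},{"dx":0.018,"dy":0.068,"dz":0,"twist":0,"grip":1},{"dx":0.026,"dy":0.102,"dz":0,"twist":0,"grip":1},{"dx":0.034,"dy":0.136,"dz":0,"twist":0,"grip":1},{"dx":0.041,"dy":0.165,"dz":0,"twist":0,"grip":1}]'
python3 -m crank '[{"dx":0.008,"dy":0.03,"dz":0,"twist":0,"grip":1},{"dx":0.015,"dy":0.058,"dz":0,"twist":0,"grip":1},{"dx":0.02,"dy":0.076,"dz":-0.005,"twist":0,"grip":1},{"dx":0.0225,"dy":0.084,"dz":-0.025,"twist":0,"grip":1},{"dx":0.0225,"dy":0.084,"dz":-0.045,"twist":0,"grip":1}]'
python3 - <<'E'
from h import *
snap('top','t4',(380,90,560,270),3.3)
snap('side','s5',(160,130,310,280),4)
E
```

```text
t: 21.28
eef_pos: [0.569, -0.151, 0.1723]
ee_rot: [-3.141, 0.002, -2.967]
force: [1.5, 0.9, 0.3]
width: 0.0578
gripper_force: 0.0
t: 21.7
eef_pos: [0.6099, 0.0151, 0.1715]
ee_rot: [3.141, 0.001, -2.966]
force: [1.0, 0.3, 0.6]
width: 0.0868
gripper_force: 0.0
t: 22.12
eef_pos: [0.6333, 0.0991, 0.1263]
ee_rot: [3.141, 0.003, -2.965]
force: [1.1, 0.2, -0.5]
width: 0.0879
gripper_force: 0.0
```

```bash
python3 -c "
import cv2,numpy as np
a=cv2.imread('pics/t4.png')[60:460,40:460];b=cv2.imread('pics/s5.png')[:400,:380]
cv2.imwrite('pics/m1.png',np.hstack([a,b]))"
```

```text
(no output)
```

View pics/m1.png

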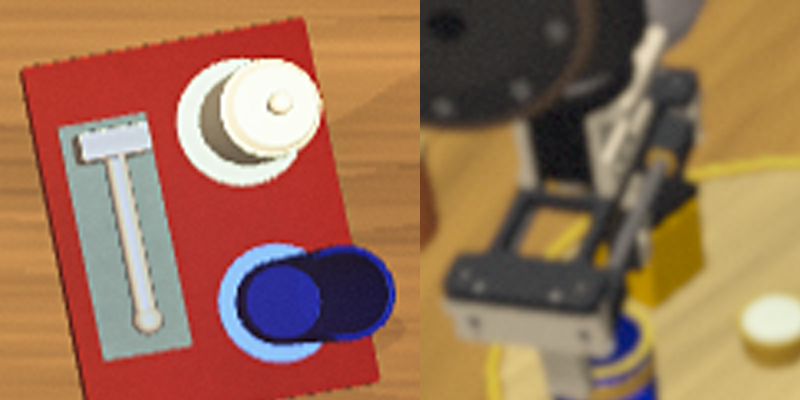

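Hammer lies inside the strip, head end (115,142) to ball (148,319), roughly centred and parallel; pot and glass undisturbed. In the side half the front finger spans x≈125–172 and the short glass's right edge is at ≈238; checking against projection.

Run:
```python
from h import *
def cr(p): u,v=px('side',p);return np.round(((u-160+.5)*4-.5,(v-130+.5)*4-.5))
c,s=np.cos(1.745),np.sin(1.745)
for d in(.044,.065):print([cr((.6333+c*d-s*e,.0991+s*d+c*e,.14)) for e in(-.0095,.0095)])
x,y=.632,.0967
P=np.array([cr((x+.03*np.cos(a),y+.03*np.sin(a),z)) for a in np.linspace(0,6.28,60) for z in(.05,.112)]);print(P.min(0),P.max(0))
snap('side','s6',(175,180,265,270),6)
```

```text
[array([126., 351.]), array([160., 356.])]
[array([113., 379.]), array([148., 384.])]
[124. 296.] [244. 450.]
```

View pics/s6.png

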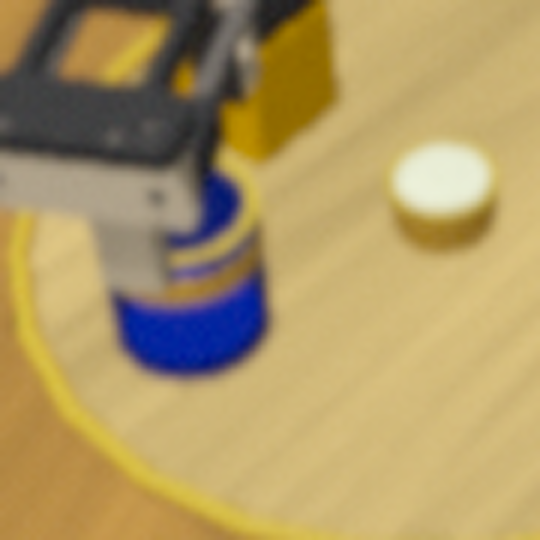

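The finger matches its predicted projection, and the glass is between the fingers. I descend and grip.

```bash
python3 -m crank '[{"dx":0,"dy":0,"dz":-0.015,"twist":0,"grip":1},{"dx":0,"dy":0,"dz":-0.032,"twist":0,"grip":1},{"dx":0,"dy":0,"dz":-0.046,"twist":0,"grip":1},{"dx":0,"dy":0,"dz":-0.056,"twist":0,"grip":1},{"dx":0,"dy":0,"dz":-0.056,"twist":0,"grip":1}]'
for i in 1 2; do python3 -m crank '[{"dx":0,"dy":0,"dz":0,"twist":0,"grip":-1},{"dx":0,"dy":0,"dz":0,"twist":0,"grip":-1},{"dx":0,"dy":0,"dz":0,"twist":0,"grip":-1},{"dx":0,"dy":0,"dz":0,"twist":0,"grip":-1},{"dx":0,"dy":0,"dz":0,"twist":0,"grip":-1}]' 20; done
```

```text
t: 22.68
eef_pos: [0.6315, 0.0959, 0.0691]
ee_rot: [-3.141, -0.002, -2.968]
force: [-0.3, -0.2, -0.1]
width: 0.0874
gripper_force: 0.0
t: 23.1
eef_pos: [0.6326, 0.097, 0.0709]
ee_rot: [3.141, 0.001, -2.967]
force: [-1.1, -0.9, 4.1]
width: 0.0604
gripper_force: 20.2
t: 23.52
eef_pos: [0.6326, 0.097, 0.0709]
ee_rot: [3.141, 0.001, -2.966]
force: [-1.5, 0.9, 5.7]
width: 0.0604
gripper_force: 20.0
```

```bash
python3 -m crank '[{"dx":0,"dy":0,"dz":0.004,"twist":0,"grip":-1},{"dx":0,"dy":0,"dz":0.014,"twist":0,"grip":-1},{"dx":0,"dy":0,"dz":0.028,"twist":0,"grip":-1},{"dx":0,"dy":0,"dz":0.042,"twist":0,"grip":-1},{"dx":0,"dy":0,"dz":0.05,"twist":0,"grip":-1}]'
python3 -m crank '[{"dx":-0.006,"dy":0.008,"dz":0,"twist":0,"grip":-1},{"dx":-0.018,"dy":0.022,"dz":0,"twist":0,"grip":-1},{"dx":-0.033,"dy":0.04,"dz":0,"twist":0,"grip":-1},{"dx":-0.05,"dy":0.06,"dz":0,"twist":0,"grip":-1},{"dx":-0.068,"dy":0.082,"dz":0,"twist":0,"grip":-1}]'
python3 -m crank '[{"dx":-0.018,"dy":0.022,"dz":0,"twist":0,"grip":-1},{"dx":-0.036,"dy":0.044,"dz":0,"twist":0,"grip":-1},{"dx":-0.053,"dy":0.065,"dz":0,"twist":0,"grip":-1},{"dx":-0.069,"dy":0.084,"dz":0,"twist":0,"grip":-1},{"dx":-0.084,"dy":0.102,"dz":0,"twist":0,"grip":-1}]'
python3 -m crank '[{"dx":-0.012,"dy":0.015,"dz":0,"twist":0,"grip":-1},{"dx":-0.021,"dy":0.026,"dz":0,"twist":0,"grip":-1},{"dx":-0.027,"dy":0.034,"dz":0,"twist":0,"grip":-1},{"dx":-0.029,"dy":0.036,"dz":0,"twist":0,"grip":-1},{"dx":-0.029,"dy":0.036,"dz":0,"twist":0,"grip":-1}]'
python3 -m crank '[{"dx":0,"dy":0,"dz":-0.012,"twist":0,"grip":-1},{"dx":0,"dy":0,"dz":-0.032,"twist":0,"grip":-1},{"dx":0,"dy":0,"dz":-0.055,"twist":0,"grip":-1},{"dx":0,"dy":0,"dz":-0.074,"twist":0,"grip":-1},{"dx":0,"dy":0,"dz":-0.081,"twist":0,"grip":-1}]'
python3 -m crank '[{"dx":0,"dy":0,"dz":-0.001,"twist":0,"grip":-1},{"dx":0,"dy":0,"dz":-0.003,"twist":0,"grip":-1},{"dx":0,"dy":0,"dz":-0.004,"twist":0,"grip":-1},{"dx":0,"dy":0,"dz":-0.004,"twist":0,"grip":-1},{"dx":0,"dy":0,"dz":-0.004,"twist":0,"grip":-1}]'
```

```text
t: 23.93
eef_pos: [0.6327, 0.0968, 0.122]
ee_rot: [3.142, 0.001, -2.966]
force: [0.9, 0.0, -1.0]
width: 0.0597
gripper_force: 20.0
t: 24.35
eef_pos: [0.5628, 0.1791, 0.1194]
ee_rot: [-3.141, -0.001, -2.968]
force: [0.8, 1.3, -1.1]
width: 0.0603
gripper_force: 20.0
t: 24.77
eef_pos: [0.4784, 0.2817, 0.1197]
ee_rot: [-3.141, -0.001, -2.966]
force: [0.3, -0.2, -0.7]
width: 0.0602
gripper_force: 20.0
t: 25.18
eef_pos: [0.4506, 0.317, 0.1199]
ee_rot: [-3.141, -0.0, -2.966]
force: [-0.1, 0.6, -0.8]
width: 0.0604
gripper_force: 20.0
t: 25.6
eef_pos: [0.4505, 0.3145, 0.0364]
ee_rot: [-3.139, -0.003, -2.968]
force: [0.2, -0.1, -1.2]
width: 0.0606
gripper_force: 20.0
t: 26.02
eef_pos: [0.4516, 0.3172, 0.036]
ee_rot: [3.141, 0.001, -2.967]
force: [-1.5, 0.0, -1.3]
width: 0.0601
gripper_force: 20.0
```

Then on to the tin: open, rise, and go above it with twist -24.

```bash
python3 -m crank '[{"dx":0,"dy":0,"dz":-0.001,"twist":0,"grip":-1},{"dx":0,"dy":0,"dz":-0.002,"twist":0,"grip":-1},{"dx":0,"dy":0,"dz":-0.003,"twist":0,"grip":-1},{"dx":0,"dy":0,"dz":-0.0035,"twist":0,"grip":-1},{"dx":0,"dy":0,"dz":-0.0035,"twist":0,"grip":-1}]'
python3 -m crank '[{"dx":0,"dy":0,"dz":0,"twist":0,"grip":0.5},{"dx":0,"dy":0,"dz":0,"twist":0,"grip":1},{"dx":0,"dy":0,"dz":0,"twist":0,"grip":1},{"dx":0,"dy":0,"dz":0,"twist":0,"grip":1},{"dx":0,"dy":0,"dz":0,"twist":0,"grip":1}]'
python3 -m crank '[{"dx":0,"dy":0,"dz":0.004,"twist":0,"grip":1},{"dx":0,"dy":0,"dz":0.024,"twist":0,"grip":1},{"dx":0,"dy":0,"dz":0.054,"twist":0,"grip":1},{"dx":0,"dy":0,"dz":0.094,"twist":0,"grip":1},{"dx":0,"dy":0,"dz":0.134,"twist":0,"grip":1}]'
python3 - <<'E'
from h import *
snap('top','t5',(190,60,380,260),3)
E
```

```text
t: 26.43
eef_pos: [0.4513, 0.317, 0.0328]
ee_rot: [3.141, 0.001, -2.966]
force: [-4.5, -1.9, 12.5]
width: 0.0601
gripper_force: 20.0
t: 26.85
eef_pos: [0.4512, 0.3167, 0.0314]
ee_rot: [-3.141, -0.0, -2.967]
force: [-0.3, -0.3, 0.3]
width: 0.085
gripper_force: 0.0
t: 27.27
eef_pos: [0.4507, 0.316, 0.1667]
ee_rot: [-3.14, -0.002, -2.967]
force: [1.5, 0.6, -0.2]
width: 0.0877
gripper_force: 0.0
```

View pics/t5.png

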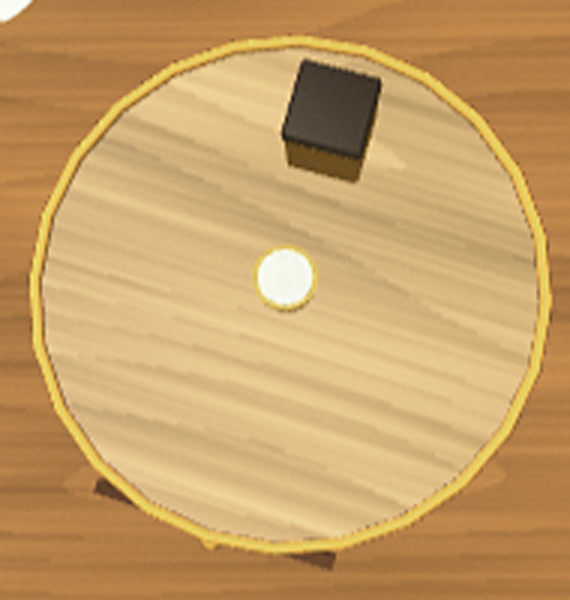

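The tray shows only the tin and cup. The lid corners are at (303,59), (381,79), (360,158), (282,138), and the base front edge runs (288,164)–(356,182).

Run:
```python
from h import *
f=lambda u,v,z:w('top',190+(u+.5)/3-.5,60+(v+.5)/3-.5,z)[:2]
C=np.array([f(u,v,.12) for u,v in[(303,59),(381,79),(360,158),(282,138)]])
print(C.mean(0));
for i in range(4):
    e=C[(i+1)%4]-C[i];print(np.hypot(*e).round(4),(np.degrees(np.arctan2(e[1],e[0]))%90).round(1))
a,b=f(288,164,.05),f(356,182,.05);e=b-a;n=np.array([-e[1],e[0]])/np.hypot(*e)
print('base',(a+b)/2+n*.025,np.hypot(*e),np.degrees(np.arctan2(e[1],e[0]))%90)
print(arm.get_state()['eef_pos'])
```

```text
[ 0.663875 -0.0181  ]
0.0499 74.5
0.0511 75.4
0.0498 74.9
0.0513 75.4
base [ 0.66714843 -0.01835326] 0.047720959755646136 74.56586547590913
[0.4542188  0.31905603 0.17594655]
```

```bash
python3 -m crank '[{"dx":0.006,"dy":-0.01,"dz":0,"twist":-2,"grip":1},{"dx":0.02,"dy":-0.031,"dz":0,"twist":-5,"grip":1},{"dx":0.037,"dy":-0.058,"dz":0,"twist":-8,"grip":1},{"dx":0.054,"dy":-0.085,"dz":0,"twist":-11,"grip":1},{"dx":0.071,"dy":-0.112,"dz":0,"twist":-14,"grip":1}]'
python3 -m crank '[{"dx":0.018,"dy":-0.028,"dz":0,"twist":-3,"grip":1},{"dx":0.036,"dy":-0.056,"dz":0,"twist":-6,"grip":1},{"dx":0.054,"dy":-0.084,"dz":0,"twist":-9,"grip":1},{"dx":0.072,"dy":-0.112,"dz":0,"twist":-11,"grip":1},{"dx":0.088,"dy":-0.138,"dz":0,"twist":-11,"grip":1}]'
python3 -m crank '[{"dx":0.018,"dy":-0.028,"dz":0,"twist":0,"grip":1},{"dx":0.034,"dy":-0.053,"dz":0,"twist":0,"grip":1},{"dx":0.046,"dy":-0.071,"dz":0,"twist":0,"grip":1},{"dx":0.053,"dy":-0.082,"dz":0,"twist":0,"grip":1},{"dx":0.055,"dy":-0.085,"dz":0,"twist":0,"grip":1}]'
python3 -m crank '[{"dx":0,"dy":0,"dz":-0.008,"twist":0,"grip":1},{"dx":0,"dy":0,"dz":-0.018,"twist":0,"grip":1},{"dx":0,"dy":0,"dz":-0.026,"twist":0,"grip":1},{"dx":0,"dy":0,"dz":-0.028,"twist":0,"grip":1},{"dx":0,"dy":0,"dz":-0.028,"twist":0,"grip":1}]'
```

```text
t: 27.73
eef_pos: [0.5223, 0.2032, 0.1651]
ee_rot: [-3.141, -0.001, 3.07]
force: [0.3, 0.2, 0.3]
width: 0.0877
gripper_force: 0.0
t: 28.15
eef_pos: [0.6105, 0.0646, 0.1648]
ee_rot: [-3.141, -0.001, 2.877]
force: [-0.4, 1.1, 0.1]
width: 0.0872
gripper_force: 0.0
t: 28.57
eef_pos: [0.6654, -0.0205, 0.1643]
ee_rot: [-3.141, -0.002, 2.877]
force: [0.2, 0.5, -0.0]
width: 0.0874
gripper_force: 0.0
t: 28.98
eef_pos: [0.6641, -0.0174, 0.1362]
ee_rot: [-3.141, -0.002, 2.881]
force: [-0.6, 0.4, 0.2]
width: 0.0878
gripper_force: 0.0
```

```bash
python3 -m crank '[{"dx":0,"dy":0,"dz":-0.015,"twist":0,"grip":1},{"dx":0,"dy":0,"dz":-0.034,"twist":0,"grip":1},{"dx":0,"dy":0,"dz":-0.052,"twist":0,"grip":1},{"dx":0,"dy":0,"dz":-0.063,"twist":0,"grip":1},{"dx":0,"dy":0,"dz":-0.067,"twist":0,"grip":1}]'
for i in 1 2; do python3 -m crank '[{"dx":0,"dy":0,"dz":0,"twist":0,"grip":-1},{"dx":0,"dy":0,"dz":0,"twist":0,"grip":-1},{"dx":0,"dy":0,"dz":0,"twist":0,"grip":-1},{"dx":0,"dy":0,"dz":0,"twist":0,"grip":-1},{"dx":0,"dy":0,"dz":0,"twist":0,"grip":-1}]' 20; done
python3 -m crank '[{"dx":0,"dy":0,"dz":0.004,"twist":0,"grip":-1},{"dx":0,"dy":0,"dz":0.014,"twist":0,"grip":-1},{"dx":0,"dy":0,"dz":0.028,"twist":0,"grip":-1},{"dx":0,"dy":0,"dz":0.046,"twist":0,"grip":-1},{"dx":0,"dy":0,"dz":0.06,"twist":0,"grip":-1}]'
```

```text
t: 29.4
eef_pos: [0.6641, -0.0179, 0.0688]
ee_rot: [-3.141, -0.002, 2.881]
force: [0.1, -0.7, 0.3]
width: 0.0876
gripper_force: 0.0
t: 29.82
eef_pos: [0.6657, -0.0182, 0.0715]
ee_rot: [3.141, 0.001, 2.88]
force: [0.6, -0.4, -0.3]
width: 0.06
gripper_force: 0.0
t: 30.23
eef_pos: [0.6655, -0.0182, 0.0711]
ee_rot: [3.141, 0.001, 2.88]
force: [-0.7, 0.8, 4.8]
width: 0.0522
gripper_force: 20.0
t: 30.65
eef_pos: [0.6653, -0.0183, 0.132]
ee_rot: [-3.142, 0.0, 2.88]
force: [0.5, -0.3, -1.0]
width: 0.052
gripper_force: 20.0
```

```bash
python3 -m crank '[{"dx":-0.003,"dy":0.009,"dz":0,"twist":1,"grip":-1},{"dx":-0.009,"dy":0.027,"dz":0,"twist":3,"grip":-1},{"dx":-0.017,"dy":0.05,"dz":0,"twist":6,"grip":-1},{"dx":-0.025,"dy":0.076,"dz":0,"twist":9,"grip":-1},{"dx":-0.034,"dy":0.104,"dz":0,"twist":12,"grip":-1}]'
python3 -m crank '[{"dx":-0.01,"dy":0.03,"dz":0,"twist":3,"grip":-1},{"dx":-0.02,"dy":0.06,"dz":0,"twist":6,"grip":-1},{"dx":-0.03,"dy":0.09,"dz":0,"twist":9,"grip":-1},{"dx":-0.039,"dy":0.118,"dz":0,"twist":11,"grip":-1},{"dx":-0.047,"dy":0.144,"dz":0,"twist":13,"grip":-1}]'
python3 -m crank '[{"dx":-0.009,"dy":0.028,"dz":0,"twist":0,"grip":-1},{"dx":-0.018,"dy":0.054,"dz":0,"twist":0,"grip":-1},{"dx":-0.026,"dy":0.078,"dz":0,"twist":0,"grip":-1},{"dx":-0.032,"dy":0.096,"dz":0,"twist":0,"grip":-1},{"dx":-0.0345,"dy":0.104,"dz":0,"twist":0,"grip":-1}]'
python3 -m crank '[{"dx":0,"dy":0,"dz":-0.012,"twist":0,"grip":-1},{"dx":0,"dy":0,"dz":-0.034,"twist":0,"grip":-1},{"dx":0,"dy":0,"dz":-0.06,"twist":0,"grip":-1},{"dx":0,"dy":0,"dz":-0.081,"twist":0,"grip":-1},{"dx":0,"dy":0,"dz":-0.09,"twist":0,"grip":-1}]'
python3 -m crank '[{"dx":0,"dy":0,"dz":-0.001,"twist":0,"grip":-1},{"dx":0,"dy":0,"dz":-0.003,"twist":0,"grip":-1},{"dx":0,"dy":0,"dz":-0.004,"twist":0,"grip":-1},{"dx":0,"dy":0,"dz":-0.004,"twist":0,"grip":-1},{"dx":0,"dy":0,"dz":-0.004,"twist":0,"grip":-1}]'
```

```text
t: 31.07
eef_pos: [0.6303, 0.0865, 0.1302]
ee_rot: [-3.141, -0.001, 3.092]
force: [0.4, 0.0, -2.1]
width: 0.0517
gripper_force: 20.0
t: 31.48
eef_pos: [0.5828, 0.2315, 0.1304]
ee_rot: [3.142, -0.001, -2.964]
force: [-0.6, 1.0, -1.1]
width: 0.0514
gripper_force: 20.0
t: 31.9
eef_pos: [0.5483, 0.3362, 0.1302]
ee_rot: [3.141, -0.0, -2.964]
force: [-0.3, -0.7, -0.1]
width: 0.0515
gripper_force: 20.0
t: 32.32
eef_pos: [0.5479, 0.3312, 0.0366]
ee_rot: [-3.139, -0.005, -2.968]
force: [-0.5, -0.1, -1.1]
width: 0.0519
gripper_force: 20.0
t: 32.73
eef_pos: [0.5502, 0.3342, 0.0377]
ee_rot: [3.141, 0.002, -2.967]
force: [0.3, -0.9, -1.1]
width: 0.0517
gripper_force: 20.0
```

```bash
python3 -m crank '[{"dx":0,"dy":0,"dz":-0.001,"twist":0,"grip":-1},{"dx":0,"dy":0,"dz":-0.003,"twist":0,"grip":-1},{"dx":0,"dy":0,"dz":-0.0045,"twist":0,"grip":-1},{"dx":0,"dy":0,"dz":-0.0048,"twist":0,"grip":-1},{"dx":0,"dy":0,"dz":-0.0048,"twist":0,"grip":-1}]'
python3 -m crank '[{"dx":0,"dy":0,"dz":0,"twist":0,"grip":0.3},{"dx":0,"dy":0,"dz":0,"twist":0,"grip":0.9},{"dx":0,"dy":0,"dz":0,"twist":0,"grip":0.9},{"dx":0,"dy":0,"dz":0,"twist":0,"grip":0.9},{"dx":0,"dy":0,"dz":0,"twist":0,"grip":0.9}]'
python3 -m crank '[{"dx":0,"dy":0,"dz":0.004,"twist":0,"grip":0.9},{"dx":0,"dy":0,"dz":0.024,"twist":0,"grip":0.9},{"dx":0,"dy":0,"dz":0.054,"twist":0,"grip":0.9},{"dx":0,"dy":0,"dz":0.09,"twist":0,"grip":0.9},{"dx":0,"dy":0,"dz":0.125,"twist":0,"grip":0.9}]'
python3 -m crank '[{"dx":0,"dy":-0.03,"dz":0.02,"twist":0,"grip":0.9},{"dx":0,"dy":-0.06,"dz":0.04,"twist":0,"grip":0.9},{"dx":0,"dy":-0.095,"dz":0.05,"twist":0,"grip":0.9},{"dx":0,"dy":-0.13,"dz":0.06,"twist":0,"grip":0.9},{"dx":0,"dy":-0.165,"dz":0.06,"twist":0,"grip":0.9}]'
python3 -m crank '[{"dx":0,"dy":-0.03,"dz":0,"twist":0,"grip":0.9},{"dx":0,"dy":-0.06,"dz":0,"twist":0,"grip":0.9},{"dx":0,"dy":-0.09,"dz":0,"twist":0,"grip":0.9},{"dx":0,"dy":-0.11,"dz":0,"twist":0,"grip":0.9},{"dx":0,"dy":-0.11,"dz":0,"twist":0,"grip":0.9}]'
python3 - <<'E'
from h import *
snap('top','t6',(90,90,540,270),1.77)
a=cv2.imread('pics/t6_raw.png');b=arm.grab_frame('side')[:,:,::-1]
L=cv2.resize(a[125:255,95:195],None,fx=4,fy=4,interpolation=cv2.INTER_CUBIC)
R=cv2.resize(b,(400,300));S=cv2.resize(a,(400,300))
cv2.imwrite('pics/fin.png',np.hstack([L,np.vstack([R,S[:220]])]))
E
```

```text
t: 33.15
eef_pos: [0.55, 0.3342, 0.033]
ee_rot: [3.141, 0.001, -2.966]
force: [-2.2, -0.1, 7.6]
width: 0.0518
gripper_force: 20.0
t: 33.57
eef_pos: [0.5496, 0.3336, 0.0315]
ee_rot: [-3.141, -0.0, -2.967]
force: [-0.1, 0.1, 0.5]
width: 0.0782
gripper_force: 0.0
t: 33.98
eef_pos: [0.5494, 0.3333, 0.158]
ee_rot: [-3.141, -0.001, -2.967]
force: [1.3, 1.6, 0.2]
width: 0.0829
gripper_force: 0.0
t: 34.4
eef_pos: [0.5504, 0.1678, 0.2197]
ee_rot: [3.14, 0.004, -2.966]
force: [0.5, -0.5, 0.7]
width: 0.0835
gripper_force: 0.0
t: 34.82
eef_pos: [0.5491, 0.0555, 0.2173]
ee_rot: [-3.141, -0.0, -2.969]
force: [0.3, 0.8, -0.5]
width: 0.0833
gripper_force: 0.0
```

View pics/fin.png

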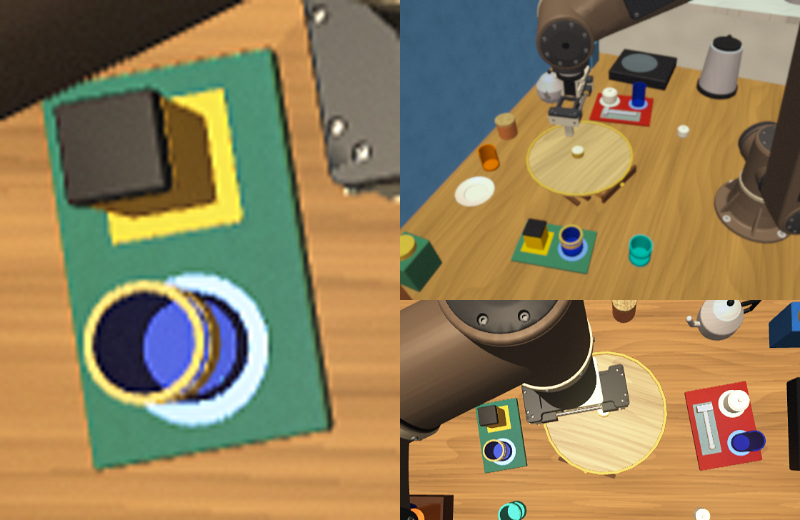

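The tin's base margin to the square's right edge is about 22 px and the short glass's margin to its disc is 22–25 px. Both are near the ideal 20–22 px, and everything stands upright with the cup unmoved and the gripper clear.

```bash
python3 -c "
from station import arm
print(arm.job_done())"
```

```text
the job is handed in; nothing more can be done
None
```

Both tea settings are made up and the job is handed in at about 35 s: every piece is on its mark to within about 3 mm by my readings, nothing was knocked over, and the candle cup was left where it stands.

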